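# Roll the specimen tube onto the reader's line

## Robot

A 6-joint arm with a two-finger parallel gripper is mounted at the origin on the work surface. World frame = base frame: x ahead of the robot, y to its left, z up, the work surface at z = 0. Lengths are in mm, angles in rad, forces in N, time in s.
With the tool pointing down it reaches from about 300 to 775 mm from the base axis. Payload 14.6 kg.
Tool frame: the origin (TCP) lies on the centre line of the jaws, within the pads' length; the fingertips stand 8 mm ahead of it and the grasp point (between the pads) lies 11 mm behind it; z points along the fingers, y is the direction in which the jaws open and shut (so a half turn about z gives the same grasp; the last joint's range is limited). The gripper opens to 94 mm and grips with 3 to 60 N. Pads are 16 mm wide; open, the fingers measure 119 mm over their backs; the gripper's body (75 mm by 177 mm) begins 78 mm behind the grasp point.
Start: joints at [-1.296, 0.3, 1.521, -0, 1.321, -0.067], TCP at [184.344, -518.176, 213.446] pointing down, gripper open.
Joint ranges: [-3.03, 3.03], [-0.79, 2.21], [0.23, 2.52], [-1.04, 4.18], [0, 3.07], [-2.55, 2.55]. Speed limits (rad/s): [2.22, 2.22, 2.57, 3.14, 3.14, 3.14].

## Interface

Orientations are given as [roll, pitch, yaw] about the fixed x, y, z axes, in that order (R = Rz(yaw) Ry(pitch) Rx(roll)).
In Python, from cell import read_state, cams, manip gives the robot as it stands.
- The arm moves only by the shell command python3 -m handwheel 'ROWS' [OPENING] [FORCE]. ROWS is JSON, a list of rows, each a list of 4 numbers: the shift along the tool's x, y, z in m, then the turn about the tool's z in degrees. In form: [[dx, dy, dz, turn], ...]. A call has 1 to 5 rows; each row is the pose to reach, as a shift and turn from the pose measured when the call began, along the tool's axes at that moment; what a row does not reach only later rows make up. A row lasts 1/8 s, in which the tool goes at most 62.5 mm and 10.7 degrees, less where a joint would pass 70% of its speed; a pose out of reach is approached as far as the arm can. A call with a gripper value outside its range is refused whole. OPENING is the closure, from 0 (fully open) to 1 (shut), set as the call begins (- or left out, the last holds). The fingers move at their own pace and stop on an object; FORCE is the grip in N (left out, the last holds). Time passes only in rows, so rows that repeat a pose let the fingers close. It gives the time, the measured TCP pose, the force and the opening at its end, in the units of the state.
- read_state(): the state, without advancing time (a new reading comes with each control period).
- cams.camera(name): name is "side" or "top" or "wrist"; returns the picture (480x640x3 uint8, red, green, blue); there is no depth.
- cams.get_calibration(name): a dict with "vertical_fov" (degrees; the focal length in pixels is half the picture's height over the tangent of half this angle, whatever the lens; pixels are square), "cx", "cy" (the principal point, pixels), "R" (3x3) and "t" (3): a world point X has camera coordinates R X + t. Camera axes: x right, y down, z forward; pixel columns grow to the right and rows downward; lengths in mm; the calibration is good to about 2 mm. A picture is of the moment at which its call begins: read the wrist's pose just before it. get_calibration takes no time and is no camera call; for the wrist camera it gives the pose at the moment of the call.
- manip.sign_off(): hands the job in, once; it reports no verdict.
The state is a dict: "clock": time; "joints": joint angles; "qd": joint speeds; "effort": joint torques, N m; "eef_pos": TCP position; "eef_rot": TCP orientation; "wrist_force": force on the tool from outside, world axes, zero at the start; "moment": the same for the moment, N m; "finger_gap": finger opening in mm.
Only numpy, scipy, OpenCV 4.12 (cv2) and the standard library are available. Lean on these libraries where they do the work, as an engineer would, in place of code of your own. Each camera call takes 0.05 s, during which the arm holds its last target. There are 200 camera calls.

## Task

On the tube reader, roll the blue-capped tube over the dark bed, pushing its top sideways with the fingertips or nudging its side with the outside of the fingers, until it lies at rest centred on the red line and along it. Then press the green button on the reader fully down to start the reading, and let it go. The tube is only rolled, never lifted off the bed, and the orange-capped tube and all other things stay where they are.

Things in the scene. Friction and masses are not known exactly. Their poses are not given: they have to be found in the camera images.
- line (a point): Middle of the red line on the upper face of the tube reader's level dark grey bed. The line is 4 mm wide and 168 mm long and runs along this frame's x axis; y is across the line; z is up. The bed's upper face is 8 mm above the table.
- reader: The tube reader, fixed, origin on the table under the middle of the line, same axes as the line. Its bed reaches 85 mm either side in x and 187 mm either side in y, where end stops rise 6 mm above the bed. Along the bed's +x edge (x = 85 to 155 mm) stands the white reader unit, its top 20 mm above the bed.
- blue_tube: Closed rigid white tube with blue cap and band, 28 mm in diameter, 80 mm long, about 40 g, lying on the bed 60 to 115 mm to either side of the red line, up to 6 degrees out of parallel. Origin at its centre, 14 mm above the bed; x is its axis (cap at -x), the rolling axis. It stops within a few mm when a slow push ends.
- orange_tube: Identical tube with an orange cap and band, lying on the other side of the red line; it is to be left where it is. Origin and axes as for the blue one. Such tubes roll when stroked lightly and level over the top (a finger there goes twice as far as the tube) or when pushed at half their height; a finger edge on the upper flank wedges them instead.
- scan_top (a point): Middle of the top of the green push button (28 mm in diameter) on the white reader unit; 120 mm from the middle of the line along the line's +x. Its top stands 38 mm above the bed when not pressed; it is pressed straight down.
- scan (a joint): Travel of the green button in m: 0 released, 0.006 fully down. It is sprung and needs about 5 N to go fully down; it comes back by itself.
- jar: Small white jar with a black lid, 32 mm in diameter and 30 mm tall, standing on the reader unit towards one end. Origin at the centre of its underside. Leave alone.
- bottle: White squeeze bottle with a nozzle, 56 mm in diameter and 165 mm tall, standing on the bench to the robot's left of the reader. Origin at the centre of its underside. Leave alone.
- cup: Turquoise mixing cup, 56 mm across the rim and 50 mm tall, on the bench to the right of the reader. Origin at the centre of its underside. Leave alone.
- ring_base: Steel casting-ring base, 42 mm in diameter and 30 mm tall, on the bench near the robot, right of it. Origin at the centre of its underside. Leave alone.
- spatula: Spatula 180 mm long lying on the bench to the left of the reader. Leave alone.
- model: Dental plaster model, a cream disc 72 mm in diameter with teeth, 29 mm tall, on the bench to the right of the reader. Origin at the centre of its underside. Leave alone.
There are look-alikes about, which are no part of the job. Leave any pink or yellow look-alike of the blue_tube alone.

How it is judged:
By the outcome, as a careful person would: the job done as asked, in the order asked, and still so for the second after the job is handed in, with the robot touching nothing.
It also fails if it takes over 64 s, if anything falls off the work surface, if the arm or the gripper's body presses on something with over 40 N, if the wrist force passes 120 N, or if a joint passes its speed limit or range.

## Working session

There is one attempt and no reset: what is moved stays moved. The work goes in short steps, Python scripts to look and compute and a shell command to move; the robot and the scene stay as the last step left them, time stands still between calls to the robot, and variables do not carry over. Pictures are saved under pics/ and viewed, about 8 in all and at most 12, crops included, and the job is handed in when it is done.

```bash
ls; mkdir -p pics
python3 - <<'E'
from cell import read_state,cams
import cv2
print(read_state())
for n in("top","side"):
    im=cams.camera(n);cv2.imwrite(f"pics/{n}0.png",im[:,:,::-1]);c=cams.get_calibration(n);print(n,c)
E
```

```text
pics
{'clock': 0.0, 'joints': array([-1.29557876e+00,  3.00494777e-01,  1.52161800e+00,  2.05735571e-05,
        1.32065661e+00, -6.66116310e-02]), 'qd': array([ 0.00071084, -0.00109153, -0.00050528,  0.00011747, -0.00094569,
        0.00082436]), 'effort': array([ 2.00848626e-03, -5.31809449e+01, -3.52735913e+01,  7.08672800e-02,
        2.43178447e-02, -7.34999594e-05]), 'eef_pos': array([ 184.29204433, -517.93157824,  212.85771117]), 'eef_rot': array([-3.14041986e+00, -9.82090745e-05,  3.41824034e-01]), 'wrist_force': array([-0.04305543,  0.49247383, -1.35006234]), 'moment': array([-0.04466596,  0.05145008, -0.00483042]), 'finger_gap': 94.27805943505928}
top {'vertical_fov': 55.03626088665351, 'cx': 320.6266073864685, 'cy': 243.37913499651873, 'R': array([[ 0.00844131, -0.99993094, -0.00817708],
       [-0.98420577, -0.00686198, -0.17689521],
       [ 0.17682688,  0.00954116, -0.98419572]]), 't': array([  -3.1441025 ,  492.05606997, 1032.31918389])}
side {'vertical_fov': 47.90459608071599, 'cx': 318.71341091461915, 'cy': 239.32150154645078, 'R': array([[-0.9193228 , -0.3930419 ,  0.01906946],
       [-0.28279511,  0.62620504, -0.72656326],
       [ 0.27362841, -0.67333892, -0.6868349 ]]), 't': array([ 435.05458752,  182.01681107, 1526.05289781])}
```

View pics/top0.png

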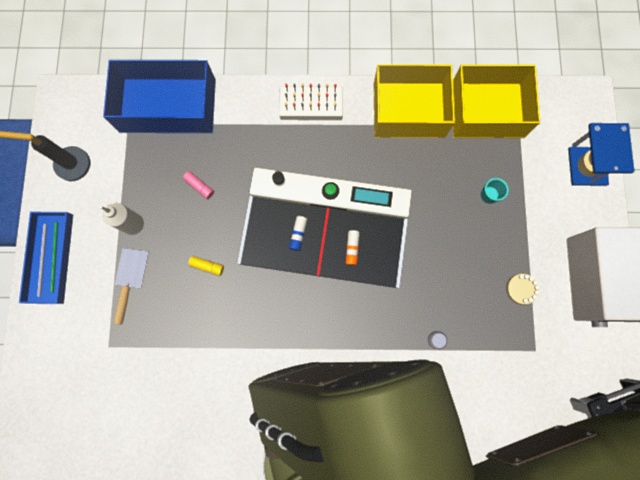

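View pics/side0.png

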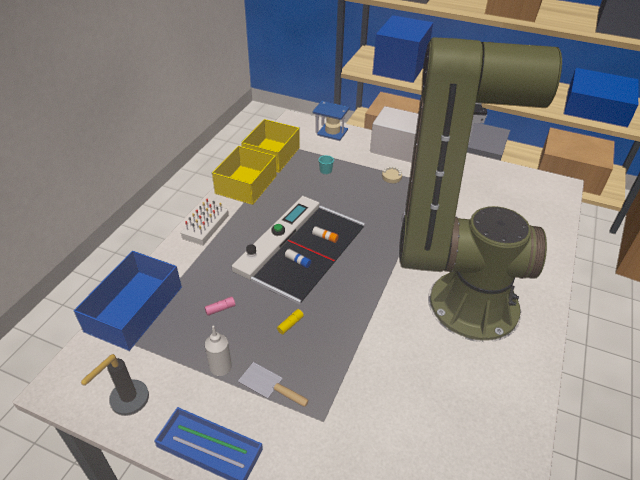

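The top view shows the reader with the red line from about (328,207) to (319,275), the blue tube near (299,232), the orange tube near (352,247) and the button near (330,190). The pink and yellow look-alikes lie off the reader.

```bash
cat > h.py <<'E'
import numpy as np,cv2
from cell import read_state,cams
def ray(c,u,v):
    f=240/np.tan(np.radians(c["vertical_fov"]/2));R=np.array(c["R"]);t=np.array(c["t"])
    d=R.T@np.array([(u-c["cx"])/f,(v-c["cy"])/f,1]);return -R.T@t,d/np.linalg.norm(d)
def onz(c,p,z):
    o,d=ray(c,*p);return o+d*(z-o[2])/d[2]
def tri(r1,r2):
    (o1,d1),(o2,d2)=r1,r2;s=np.linalg.lstsq(np.c_[d1,-d2],o2-o1,rcond=None)[0]
    a,b=o1+s[0]*d1,o2+s[1]*d2;return (a+b)/2,np.linalg.norm(a-b)
RNG=dict(red=[((0,150,90),(5,255,255)),((174,150,90),(180,255,255))],blue=[((105,150,70),(125,255,255))],orange=[((8,170,120),(18,255,255))],green=[((50,120,40),(75,255,255))])
def blobs(im,col,box,n=1,amin=8):
    h=cv2.cvtColor(im,cv2.COLOR_RGB2HSV);m=sum(cv2.inRange(h,a,b) for a,b in RNG[col])
    k=np.zeros_like(m);x0,y0,x1,y1=box;k[y0:y1,x0:x1]=255;m&=k
    cs=[c for c in cv2.findContours(m,cv2.RETR_EXTERNAL,cv2.CHAIN_APPROX_NONE)[0] if cv2.contourArea(c)>amin]
    return sorted(cs,key=cv2.contourArea)[::-1][:n]
cen=lambda c:np.array(cv2.minAreaRect(c)[0])
E
python3 - <<'E'
from h import *
B=dict(top=(235,160,415,295),side=(225,190,370,305))
P={}
for n in B:
    im=cv2.imread(f"pics/{n}0.png")[:,:,::-1];c=cams.get_calibration(n)
    for col,z in(("red",8),("blue",22),("orange",22),("green",46)):
        for b in blobs(im,col,B[n],3):
            r=cv2.minAreaRect(b);print(n,col,np.round(r[0],1),np.round(r[1],1),onz(c,r[0],z).round(1))
            P.setdefault((n,col),r[0])
            if col=="red":
                bx=cv2.boxPoints(r);e=sorted(bx.tolist(),key=lambda p:p[1]);
                print("ends",[onz(c,np.mean(q,0),8).round(1) for q in(e[:2],e[2:])])
for col in("red","blue","orange","green"):
    print(col,tri(*[ray(cams.get_calibration(n),*P[n,col]) for n in B]))
E
```

```text
top red [322.7 241. ] [ 2.8 68.9] [504.3  -4.1   8. ]
ends [array([589.2, -16. ,   8. ]), array([421.6,   7.5,   8. ])]
top blue [294.7 244.7] [10.4  8.7] [492.4  62.6  22. ]
top blue [297.5 232.5] [9.5 2.2] [522.1  56.5  22. ]
top orange [351.5 259.5] [ 9. 11.] [457.7 -72.6  22. ]
top orange [352.  247.5] [ 3. 10.] [486.6 -73.9  22. ]
top green [330.2 188.8] [11.3 10.6] [624.  -21.2  46. ]
side red [311.  250.1] [50.2  1.5] [500.4  -2.6   8. ]
ends [array([584. , -14.5,   8. ]), array([419.8,   8.9,   8. ])]
side blue [305.1 261.3] [7.6 7.6] [491.6  61.1  22. ]
side orange [333.2 237.1] [7.6 8. ] [454.9 -70.8  22. ]
side green [277.5 227. ] [6. 7.] [621.  -17.9  46. ]
red (array([502.99272769,  -4.44903853,   5.9201446 ]), np.float64(3.3991636217919643))
blue (array([491.57989667,  62.40129892,  23.45654387]), np.float64(1.1758748302825388))
orange (array([456.89025775, -72.96630011,  19.70401466]), np.float64(2.3528961404313873))
green (array([623.9798232 , -21.43827624,  42.48668907]), np.float64(2.1918273141130613))
```

Measured: the line centre is about (504,-4) at yaw -8°. The blue tube's cap is at (492,62), towards the robot. The plan is to turn the jaws along the line and push the tube's side with both fingers, which also squares it up. I'll move over the bed first and look with the wrist camera.

```bash
python3 -m handwheel '[[0.03,-0.026,0,-6],[0.071,-0.061,0,-16],[0.113,-0.097,0,-26],[0.155,-0.133,0,-36],[0.2,-0.17,0,-45]]'
```

```text
clock: 0.72
eef_pos: [316.2, -289.1, 213.0]
eef_rot: [-3.141, -0.001, 1.132]
wrist_force: [0.7, -1.3, 0.5]
finger_gap: 93.9
```

```bash
python3 -m handwheel '[[0.055,0.004,0,-4],[0.11,0.008,0,-8],[0.165,0.013,0,-12],[0.22,0.018,0,-17],[0.275,0.023,0,-17]]' 0.68
python3 - <<'E'
from h import *
s=read_state();print(s["eef_pos"],s["eef_rot"])
E
```

```text
clock: 1.35
eef_pos: [454.4, -48.1, 213.2]
eef_rot: [-3.141, -0.001, 1.43]
wrist_force: [0.7, -1.2, -0.4]
finger_gap: 47.2
[454.37183641 -48.14603372 213.21520948] [-3.14111552e+00 -9.88939929e-04  1.43020306e+00]
```

```bash
python3 -m handwheel '[[0.047,0.019,0,0],[0.094,0.038,0,0],[0.094,0.038,0,0],[0.094,0.038,0,0]]'
python3 - <<'E'
from h import *
s=read_state();print(s["qd"].round(3));c=cams.get_calibration("wrist");print(c)
im=cams.camera("wrist");cv2.imwrite("pics/w1.png",im[:,:,::-1])
E
```

```text
clock: 1.85
eef_pos: [504.8, 39.3, 212.9]
eef_rot: [-3.14, -0.001, 1.431]
wrist_force: [-0.1, -0.3, -0.2]
finger_gap: 30.0
[-0.021 -0.013  0.007  0.001  0.001  0.001]
{'vertical_fov': 63.09072396017976, 'cx': 322.47738754891395, 'cy': 237.4165774178366, 'R': array([[ 0.99016844, -0.13985287, -0.00276287],
       [-0.13352063, -0.95085486,  0.27936944],
       [-0.04169771, -0.2762539 , -0.96017971]]), 't': array([-493.17066129,   76.24289417,  424.72542268])}
```

View pics/w1.png

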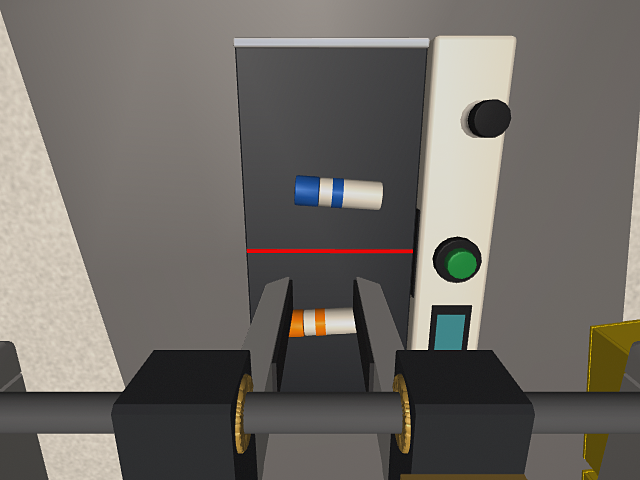

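The wrist view shows the red line from (247,251) to (413,251), the blue tube from (295,190) to (383,195), slightly skewed, the orange tube behind the fingers and the button at (462,264).

```bash
cat >> h.py <<'E'
def tube(im,c,box,z=22):
    h=cv2.cvtColor(im,cv2.COLOR_RGB2HSV);m=((h[...,2]>105)).astype(np.uint8)*255
    m|=cv2.inRange(h,*map(np.array,RNG["blue"][0]))
    k=np.zeros_like(m);x0,y0,x1,y1=box;k[y0:y1,x0:x1]=255
    b=max(cv2.findContours(m&k,cv2.RETR_EXTERNAL,cv2.CHAIN_APPROX_NONE)[0],key=cv2.contourArea)
    r=cv2.minAreaRect(b);bx=cv2.boxPoints(r);s=sorted(bx.tolist())
    e=[np.mean(s[:2],0),np.mean(s[2:],0)]
    return r,[onz(c,p,z) for p in e]
def line(im,c,box,z=8):
    b=blobs(im,"red",box)[0];s=sorted(cv2.boxPoints(cv2.minAreaRect(b)).tolist())
    return [onz(c,np.mean(s[:2],0),z),onz(c,np.mean(s[2:],0),z)],cen(b)
def report(im,c,tb,lb):
    (a,b),_=line(im,c,lb);r,(p,q)=tube(im,c,tb)
    u=(b-a)[:2];L=np.linalg.norm(u);u/=L;n=np.array([-u[1],u[0]]);m=(a+b)[:2]/2
    v=(q-p)[:2];t=(p+q)[:2]/2
    print("line mid",m.round(1),"len",L.round(1),"yaw",np.degrees(np.arctan2(u[1],u[0])).round(2))
    print("tube",t.round(1),"len",np.linalg.norm(v).round(1),"yaw",np.degrees(np.arctan2(v[1],v[0])).round(2),"rect",np.round(r[1],1),"in line frame",np.round([(t-m)@u,(t-m)@n],1))
E
python3 - <<'E'
from h import *
im=cv2.imread("pics/w1.png")[:,:,::-1];c=cams.get_calibration("wrist")
report(im,c,(260,150,405,235),(235,235,420,265))
t0=cv2.imread("pics/top0.png")[:,:,::-1];ct=cams.get_calibration("top");BT=(235,160,415,295)
for col,bx,z in(("red",(235,235,420,265),8),("blue",(285,165,322,215),22),("green",(430,235,490,285),46)):
    p=cen(blobs(im,col,bx)[0]);q=cen(blobs(t0,col,BT)[0])
    print(col,p,onz(c,p,z).round(1),onz(ct,q,z).round(1),tri(ray(c,*p),ray(ct,*q)))
E
```

```text
line mid [504.9  -2.8] len 167.5 yaw -8.05
tube [521.3  57. ] len 82.5 yaw -12.39 rect [88.  29.5] in line frame [ 7.8 61.5]
red [329.5 250.5] [505.   -2.8   8. ] [504.3  -4.1   8. ] (array([504.91539712,  -4.02968702,   4.33577979]), np.float64(0.13116855422084192))
blue [306.31417847 190.28762817] [492.   63.5  22. ] [492.4  62.6  22. ] (array([492.22373755,  63.02659948,  21.27798721]), np.float64(0.9377905432247685))
green [460. 263.] [623.4 -19.2  46. ] [624.  -21.2  46. ] (array([625.24807475, -21.23350237,  41.10477644]), np.float64(0.5232063213040256))
```

Positions agree between views to about 2 mm. In the line frame the tube is at along +8, across +61.5, skewed -4.3°. The tool's x already points across the line, so I'll move beyond the tube on its outer side and then go down.

```bash
python3 -m handwheel '[[0.045,0.011,0,0],[0.06,0.014,0.04,0],[0.06,0.014,0.095,0],[0.06,0.014,0.15,0],[0.06,0.014,0.18,0]]'; python3 -m handwheel '[[0,0,0,0],[0,0,0,0]]'
```

```text
clock: 2.52
eef_pos: [525.6, 95.1, 30.8]
eef_rot: [-3.138, -0.0, 1.428]
wrist_force: [-0.3, 0.1, -0.3]
finger_gap: 30.1
clock: 2.78
eef_pos: [526.2, 94.4, 32.2]
eef_rot: [-3.14, -0.0, 1.427]
wrist_force: [-0.8, 0.2, -0.0]
finger_gap: 30.1
```

```bash
python3 -m handwheel '[[0,0,0.005,-0.2],[0,0,0.01,-0.2],[-0.006,0,0.01,-0.2],[-0.011,0,0.01,-0.2],[-0.015,0,0.01,-0.2]]';python3 -m handwheel '[[-0.004,0,0,0],[-0.008,0,0,0],[-0.012,0,0,0],[-0.016,0,0,0],[-0.020,0,0,0]]'
python3 - <<'E'
from h import *
im=cams.camera("wrist");cv2.imwrite("pics/w2.png",im[:,:,::-1])
E
```

```text
clock: 3.4
eef_pos: [524.1, 79.2, 22.3]
eef_rot: [-3.14, -0.0, 1.43]
wrist_force: [-0.7, -0.0, 0.0]
finger_gap: 30.3
clock: 4.03
eef_pos: [521.2, 59.1, 22.3]
eef_rot: [-3.14, -0.0, 1.43]
wrist_force: [-0.1, 1.0, -0.1]
finger_gap: 30.1
```

View pics/w2.png

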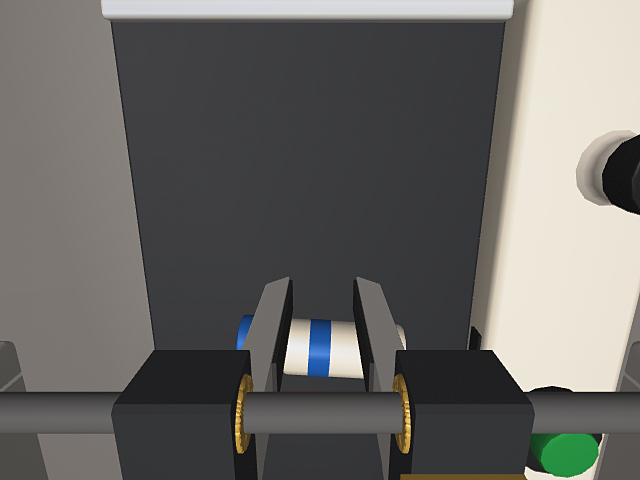

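The fingers straddle the tube's middle and are pushing it at about 1 N, with no wedging. I'll continue and slow down near the line.

```bash
python3 -m handwheel '[[-0.004,0,0,0],[-0.008,0,0,0],[-0.012,0,0,0],[-0.016,0,0,0],[-0.020,0,0,0]]';python3 -m handwheel '[[-0.004,0,0,0],[-0.008,0,0,0],[-0.011,0,0,0],[-0.013,0,0,0],[-0.014,0,0,0]]';python3 -m handwheel '[[-0.001,0,0,0],[-0.001,0,0,0],[-0.001,0,0,0]]'
python3 - <<'E'
from h import *
s=read_state();p=s["eef_pos"][:2]-[504.9,-2.8];u=np.radians(-8.05);print("along/across",p@[np.cos(u),np.sin(u)],p@[-np.sin(u),np.cos(u)])
c=cams.get_calibration("top");im=cams.camera("top");cv2.imwrite("pics/t2.png",cv2.resize(im[150:300,230:420,::-1],None,fx=4,fy=4))
E
```

```text
clock: 4.7
eef_pos: [518.3, 38.7, 22.3]
eef_rot: [-3.14, -0.0, 1.43]
wrist_force: [-0.1, 0.0, 0.3]
finger_gap: 29.8
clock: 5.32
eef_pos: [516.4, 24.8, 22.3]
eef_rot: [-3.14, -0.0, 1.43]
wrist_force: [-0.5, 0.6, -0.2]
finger_gap: 29.8
clock: 5.7
eef_pos: [516.2, 23.8, 22.3]
eef_rot: [-3.14, -0.0, 1.43]
wrist_force: [0.2, 0.0, -0.6]
finger_gap: 29.8
along/across 7.48584257817062 27.93456807500178
```

View pics/t2.png

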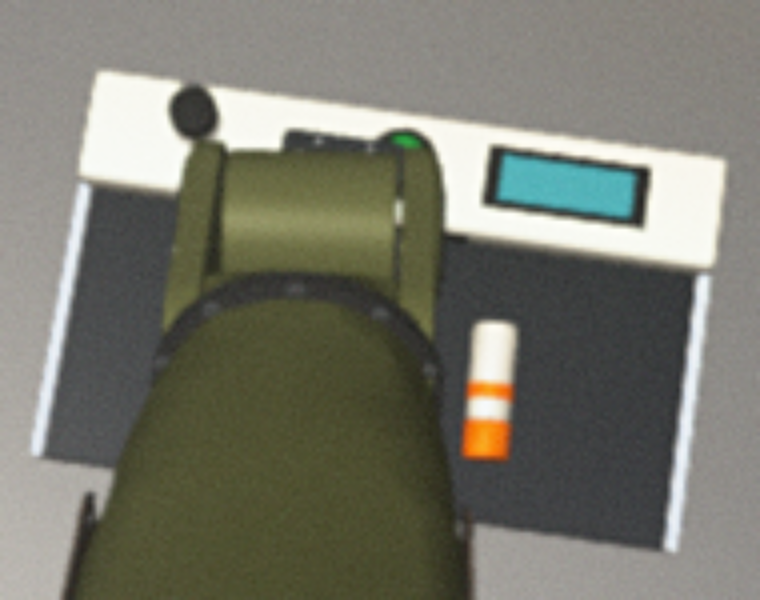

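The arm hides the tube in the top view. I'll back off, rise to the earlier viewing pose and measure with the wrist camera.

```bash
python3 -m handwheel '[[0.006,0,0,0],[0.012,0,-0.03,0],[0.014,0,-0.09,0],[0.014,0,-0.15,0],[0.014,0,-0.19,0]]';python3 -m handwheel '[[0,0,0,0],[0,0,0,0],[0,0,0,0]]'
python3 - <<'E'
from h import *
c=cams.get_calibration("wrist");im=cams.camera("wrist");cv2.imwrite("pics/w3.png",im[:,:,::-1])
E
```

```text
clock: 6.38
eef_pos: [518.8, 38.0, 215.3]
eef_rot: [3.141, -0.001, 1.43]
wrist_force: [0.4, -0.3, -0.1]
finger_gap: 30.3
clock: 6.75
eef_pos: [518.4, 38.1, 213.8]
eef_rot: [-3.14, -0.0, 1.43]
wrist_force: [-0.2, 0.2, 0.3]
finger_gap: 30.4
```

View pics/w3.png

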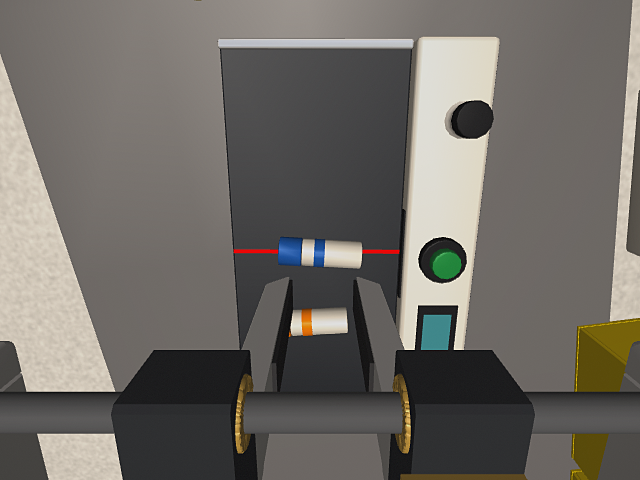

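The tube now lies over the line, from (279,250) to (362,255), and still looks skewed by a few degrees. Measuring that now.

Run:
```python
from h import *
c=cams.get_calibration("wrist");im=cv2.imread("pics/w3.png")[:,:,::-1].copy()
r,(p,q)=tube(im,c,(272,230,368,275))
# line: left and right pieces
L=[cen(blobs(im,"red",b)[0]) for b in((225,240,274,262),(366,240,410,262))]
a,b=[onz(c,x,8)[:2] for x in L];u=(b-a)/np.linalg.norm(b-a);n=np.array([-u[1],u[0]])
print(L,"line yaw",np.degrees(np.arctan2(u[1],u[0])),"rect",r)
for x in(p,q):print("tube end across",(x[:2]-a)@n)
v=(q-p)[:2];print("tube yaw",np.degrees(np.arctan2(v[1],v[0])),"mid",((p+q)/2).round(1),np.linalg.norm(v))
```

```text
[array([253.5, 251. ]), array([382.5, 251.5])] line yaw -8.226013770991303 rect ((319.39141845703125, 252.84657287597656), (95.07095336914062, 27.834238052368164), 3.3664608001708984)
tube end across 5.668946700782731
tube end across 0.27657904110029286
tube yaw -11.53877509514131 mid [ 5.089e+02 -4.000e-01  2.200e+01] 93.31554163563828
```

```bash
sed -i 's/^    k=np.zeros_like(m);x0,y0,x1,y1=box;k\[y0:y1,x0:x1\]=255$/    m\&=~sum(cv2.inRange(h,(lo,120,60),(hi,255,255)) for lo,hi in((0,6),(170,180)));m=cv2.morphologyEx(m,cv2.MORPH_OPEN,np.ones((5,5),np.uint8))\n&/' h.py
python3 - <<'E'
import re
s=open("h.py").read()
i=s.index("def blobs");j=s.index("def tube")
s=s[:i]+re.sub(r"    m&=~sum.*\n","",s[i:j])+s[j:]   # keep red filter in tube() only
s+='''
def check(im,c,tb,l1,l2):
    r,(p,q)=tube(im,c,tb);a,b=[onz(c,cen(blobs(im,"red",x)[0]),8)[:2] for x in(l1,l2)]
    u=(b-a)/np.linalg.norm(b-a);n=np.array([-u[1],u[0]]);v=(q-p)[:2]
    yl=np.degrees(np.arctan2(u[1],u[0]));t=((p+q)/2)[:2]
    print("rect",np.round(r[0],1),np.round(r[1],1),"line yaw",yl.round(2),"tube",t.round(1),"len",np.linalg.norm(v).round(1),"skew",(np.degrees(np.arctan2(v[1],v[0]))-yl).round(2),"across",((t-a)@n).round(2),"along",((t-[504.9,-2.8])@u).round(1))
'''
open("h.py","w").write(s)
from h import *
c=cams.get_calibration("wrist");im=cv2.imread("pics/w3.png")[:,:,::-1].copy()
check(im,c,(265,230,375,275),(225,240,274,262),(366,240,410,262))
E
```

```text
rect [319.6 252.9] [83.7 27.8] line yaw -8.23 tube [ 5.091e+02 -4.000e-01] len 82.1 skew -3.31 across 2.96 along 3.8
```

The tube is 3 mm across from the line and skewed -3.3°, because a light one-sided push rolls it without turning it. I'll put the fingers diagonally, one on each side at opposite ends. Turning the tool then closes them on the tube as a couple that centres and squares it.

```bash
python3 -m handwheel '[[-0.01,-0.001,0,10],[-0.02,-0.002,0,20],[-0.03,-0.003,0,30],[-0.038,-0.004,0,40],[-0.0424,-0.0038,0,50]]' 0.298; python3 -m handwheel '[[0,0,0,10],[0,0,0,10],[0,0,0,10]]'
python3 - <<'E'
from h import *
s=read_state();p=s["eef_pos"][:2]-[504.9,-2.8];u=np.radians(-8.1);d=np.array([p@[np.cos(u),np.sin(u)],p@[-np.sin(u),np.cos(u)]]);y=s["eef_rot"][2]
print("along/across",d,"phi",np.degrees(y)-81.9,s["eef_pos"],s["finger_gap"])
E
```

```text
clock: 7.42
eef_pos: [508.4, -3.7, 213.1]
eef_rot: [-3.139, 0.002, 0.552]
wrist_force: [0.7, 0.0, -0.4]
finger_gap: 66.1
clock: 7.8
eef_pos: [508.3, -3.7, 212.7]
eef_rot: [-3.14, 0.003, 0.381]
wrist_force: [0.7, -0.1, -0.1]
finger_gap: 65.8
along/across [ 3.52814658 -0.36917987] phi -60.061504923010986 [508.34093068  -3.66261701 212.69820183] 65.77742435583053
```

```bash
python3 -m handwheel '[[0,-0.0004,0.055,0],[0,-0.0004,0.11,0],[0,-0.0004,0.15,0],[0,-0.0004,0.175,0],[0,-0.0004,0.191,0]]'; python3 -m handwheel '[[0,0,0,0],[0,0,0,-3],[0,0,0,-6],[0,0,0,-9],[0,0,0,-12]]';python3 -m handwheel '[[0,0,0,-1.5],[0,0,0,-3],[0,0,0,-4.5],[0,0,0,-6],[0,0,0,-6]]'
python3 - <<'E'
from h import *
s=read_state();p=s["eef_pos"][:2]-[504.9,-2.8];u=np.radians(-8.1);d=np.array([p@[np.cos(u),np.sin(u)],p@[-np.sin(u),np.cos(u)]]);y=s["eef_rot"][2]
print("along/across",d,"phi",np.degrees(y)-81.9,s["eef_pos"],s["finger_gap"],s["wrist_force"],s["moment"])
cv2.imwrite("pics/w4.png",cams.camera("wrist")[:,:,::-1])
E
```

```text
clock: 8.43
eef_pos: [507.2, -3.0, 20.5]
eef_rot: [-3.139, 0.004, 0.384]
wrist_force: [1.5, -0.8, 0.5]
finger_gap: 66.0
clock: 9.05
eef_pos: [507.9, -3.1, 21.8]
eef_rot: [-3.139, 0.002, 0.596]
wrist_force: [0.4, -0.1, 1.0]
finger_gap: 66.2
clock: 9.68
eef_pos: [507.9, -3.1, 21.8]
eef_rot: [-3.139, 0.002, 0.701]
wrist_force: [-0.3, 0.5, 0.8]
finger_gap: 66.0
along/across [2.97122522 0.12855735] phi -41.73181701323445 [507.85969715  -3.09137448  21.76178943] 66.02847448768857 [-0.26361656  0.47447634  0.83893112] [-0.02545336 -0.03373532 -0.00814505]
```

View pics/w4.png

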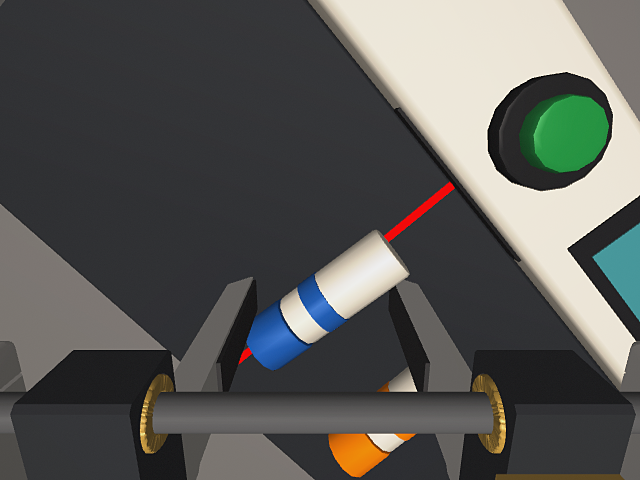

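The fingers sit diagonally on either side of the tube, just about touching it. I'll finish the turn slowly, let go, rise and check.

```bash
python3 -m handwheel '[[0,0,0,-1],[0,0,0,-2],[0,0,0,-3],[0,0,0,-3.8],[0,0,0,-3.8]]'; python3 -m handwheel '[[0,0,0,0],[0,0,0,2],[0,0,0,6],[0,0,0,12],[0,0,0,18]]';python3 -m handwheel '[[0,0,-0.04,0],[0,0,-0.1,0],[0,0,-0.15,0],[0,0,-0.19,0],[0,0,-0.19,0]]'
```

```text
clock: 10.35
eef_pos: [507.9, -3.1, 21.8]
eef_rot: [-3.139, 0.002, 0.767]
wrist_force: [0.4, -0.3, -0.9]
finger_gap: 65.8
clock: 10.98
eef_pos: [507.9, -3.1, 21.7]
eef_rot: [-3.14, 0.002, 0.448]
wrist_force: [-0.0, 0.1, 0.2]
finger_gap: 66.3
clock: 11.6
eef_pos: [509.4, -3.3, 214.6]
eef_rot: [3.141, -0.002, 0.447]
wrist_force: [0.2, 0.4, -0.8]
finger_gap: 66.2
```

```bash
python3 -m handwheel '[[0.008,-0.012,0,-10],[0.016,-0.024,0,-20],[0.023,-0.035,0,-30],[0.023,-0.035,0,-40],[0.023,-0.035,0,-50]]'; python3 -m handwheel '[[0,0,0,-6.3],[0,0,0,-6.3],[0,0,0,-6.3]]'
python3 - <<'E'
from h import *
c=cams.get_calibration("wrist");im=cams.camera("wrist");cv2.imwrite("pics/w5.png",im[:,:,::-1])
try: check(im,c,(255,225,405,280),(225,235,285,265),(380,235,425,265))
except Exception as e: print(e)
E
```

```text
clock: 12.22
eef_pos: [514.7, 38.4, 213.2]
eef_rot: [3.141, -0.0, 1.324]
wrist_force: [-0.3, 0.0, 0.1]
finger_gap: 65.9
clock: 12.6
eef_pos: [514.5, 38.4, 212.6]
eef_rot: [-3.141, -0.0, 1.431]
wrist_force: [0.5, -0.6, -0.3]
finger_gap: 65.7
rect [323.5 255.5] [27. 83.] line yaw -8.2 tube [508.7  -2.9] len 81.3 skew 0.23 across 0.23 along 3.8
```

View pics/w5.png

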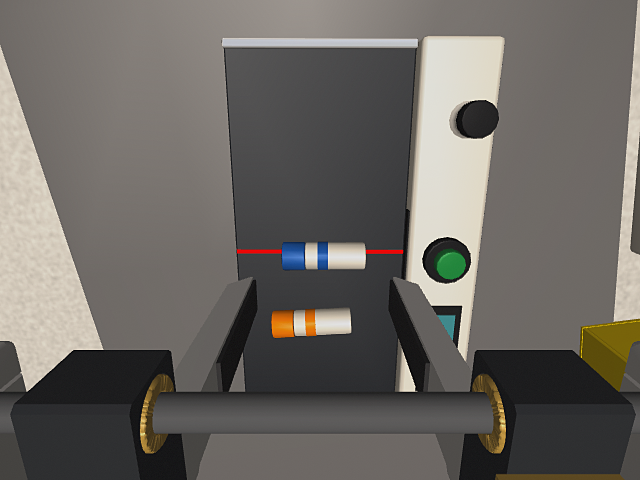

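The tube is at rest 0.2 mm across from the line and skewed 0.2°. Next is the button, at (623.7,-19.7): I'll close the fingers and hover over it.

```bash
python3 -m handwheel '[[-0.018,0.05,0,0],[-0.036,0.1,0,0],[-0.042,0.116,0.03,0],[-0.042,0.116,0.08,0],[-0.042,0.116,0.13,0]]' 1; python3 -m handwheel '[[0,0,0,0],[0,0,0,0],[0,0,0,0]]'
python3 - <<'E'
from h import *
cv2.imwrite("pics/w6.png",cams.camera("wrist")[:,:,::-1])
E
```

```text
clock: 13.28
eef_pos: [623.5, -19.4, 81.0]
eef_rot: [-3.141, -0.0, 1.429]
wrist_force: [0.6, 1.2, 0.3]
finger_gap: 19.2
clock: 13.65
eef_pos: [624.6, -19.5, 83.6]
eef_rot: [3.138, -0.0, 1.429]
wrist_force: [0.9, 0.9, 0.3]
finger_gap: 0.7
```

View pics/w6.png

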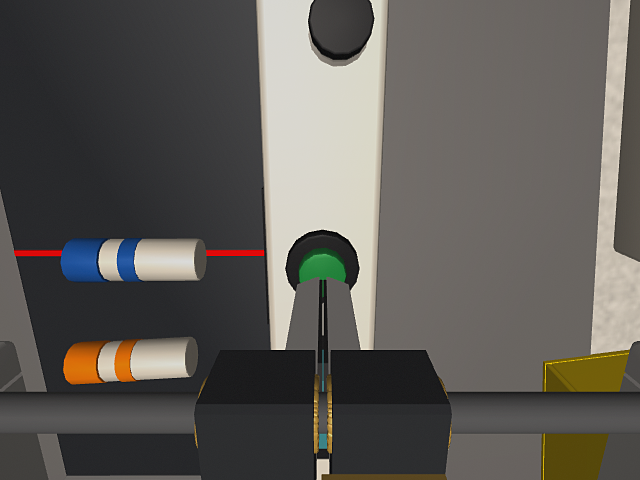

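The closed fingertips stand centred over the green button, seen near (322,270). I'll press in small steps and watch the force.

```bash
python3 -m handwheel '[[0,0,0.012,0],[0,0,0.022,0],[0,0,0.026,0],[0,0,0.027,0],[0,0,0.027,0]]'; python3 -m handwheel '[[0,0,0.0015,0],[0,0,0.003,0],[0,0,0.0045,0],[0,0,0.006,0],[0,0,0.006,0]]'
```

```text
clock: 14.32
eef_pos: [624.5, -19.5, 56.4]
eef_rot: [3.139, -0.0, 1.429]
wrist_force: [-1.7, -0.3, 2.0]
finger_gap: 0.5
clock: 14.95
eef_pos: [624.8, -19.5, 52.0]
eef_rot: [3.138, -0.0, 1.429]
wrist_force: [-8.1, 0.6, 18.4]
finger_gap: 0.3
```

```bash
python3 -m handwheel '[[0,0,0,0],[0,0,0,0]]';  python3 -m handwheel '[[0,0,0.0005,0],[0,0,0.001,0],[0,0,0.001,0],[0,0,0.001,0]]'
python3 - <<'E'
from h import *
s=read_state();print(s["wrist_force"],s["moment"],s["eef_pos"])
cv2.imwrite("pics/s7.png",cv2.resize(cams.camera("side")[190:270,220:330,::-1],None,fx=6,fy=6,interpolation=2))
E
```

```text
clock: 15.2
eef_pos: [624.8, -19.5, 52.3]
eef_rot: [3.137, -0.001, 1.429]
wrist_force: [-3.4, 0.4, 7.3]
finger_gap: 0.4
clock: 15.7
eef_pos: [624.9, -19.5, 52.2]
eef_rot: [3.137, -0.001, 1.429]
wrist_force: [-7.0, 0.5, 13.2]
finger_gap: 0.2
[-7.0414467   0.48380144 13.16237854] [0.07504508 1.29399309 0.00477374] [624.88733944 -19.48913871  52.15020977]
```

View pics/s7.png

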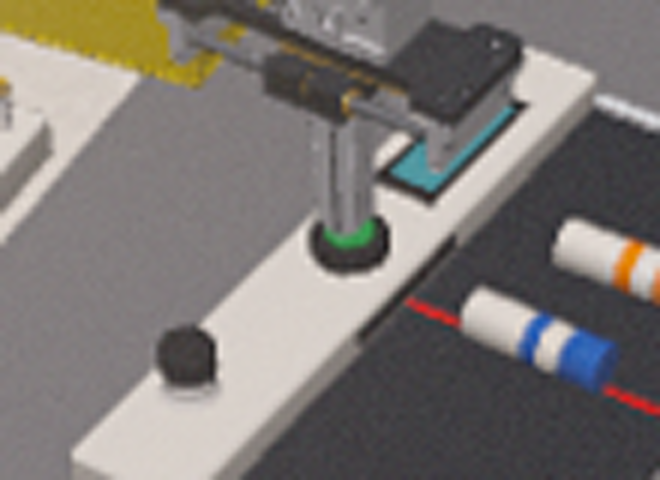

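The force rises stiffly near z 52, so something is at a hard limit: either the button's stop, or the closed fingers' corners (14.8 mm radius against the button's 14 mm) on the collar. I'll read the force profile while rising.

```bash
for i in 1 2 3 4 5; do python3 -m handwheel '[[0,0,-0.001,0],[0,0,-0.001,0],[0,0,-0.001,0]]' | grep -E "eef_pos|wrist"; done
```

```text
eef_pos: [624.9, -19.5, 53.0]
wrist_force: [-2.4, -0.3, 4.7]
eef_pos: [624.8, -19.5, 54.0]
wrist_force: [-1.6, 0.3, 4.1]
eef_pos: [624.9, -19.5, 55.0]
wrist_force: [-2.3, -0.2, 1.7]
eef_pos: [624.9, -19.5, 55.9]
wrist_force: [-1.2, -0.3, 2.3]
eef_pos: [624.9, -19.5, 56.9]
wrist_force: [-0.6, 0.6, 2.3]
```

```bash
for i in 1 2 3 4; do python3 -m handwheel '[[0,0,-0.001,0],[0,0,-0.001,0],[0,0,-0.001,0]]' | grep -E "eef_pos|wrist"; done
python3 - <<'E'
from h import *
c=cams.get_calibration("wrist");print(c["R"],c["t"])
E
```

```text
eef_pos: [624.9, -19.5, 57.9]
wrist_force: [-1.2, -0.4, 1.4]
eef_pos: [624.8, -19.5, 58.8]
wrist_force: [-0.5, 0.6, -1.1]
eef_pos: [624.8, -19.5, 59.8]
wrist_force: [-0.4, 0.2, -0.2]
eef_pos: [624.8, -19.5, 60.8]
wrist_force: [0.7, -0.3, 0.1]
[[ 0.99000317 -0.14101387  0.00296729]
 [-0.13621271 -0.95041323  0.2795725 ]
 [-0.03660345 -0.27718185 -0.96012   ]] [-620.94079697   80.57392074  264.23192932]
```

The force starts at z ≈ 58.3 and the hard stop is at ≈ 52.3. That is exactly the 6 mm travel, with about 5 N of spring, so the button went fully down and came back. I'll rise, then verify the tube.

```bash
python3 -m handwheel '[[0,0,-0.04,0],[0.01,-0.03,-0.09,0],[0.025,-0.07,-0.14,0],[0.042,-0.116,-0.152,0],[0.042,-0.116,-0.152,0]]'; python3 -m handwheel '[[0,0,0,0],[0,0,0,0],[0,0,0,0]]'
python3 - <<'E'
from h import *
c=cams.get_calibration("wrist");im=cams.camera("wrist");cv2.imwrite("pics/w8.png",im[:,:,::-1])
check(im,c,(255,225,405,280),(225,235,285,265),(380,235,425,265))
p=cen(blobs(im,"green",(420,230,490,290))[0]);q=cen(blobs(im,"orange",(255,295,312,345))[0]);print("green",p,"orange",onz(c,q,22))
im5=cv2.imread("pics/w5.png")[:,:,::-1].copy()
print("before: green",cen(blobs(im5,"green",(420,230,490,290))[0]),"orange px",cen(blobs(im5,"orange",(255,295,312,345))[0]),q)
E
```

```text
clock: 19.75
eef_pos: [514.0, 39.6, 214.2]
eef_rot: [3.134, -0.001, 1.431]
wrist_force: [0.1, -0.4, 0.0]
finger_gap: 0.5
clock: 20.12
eef_pos: [514.3, 39.2, 213.6]
eef_rot: [3.135, -0.001, 1.43]
wrist_force: [-0.6, 0.3, -0.1]
finger_gap: 0.4
rect [322.5 256.5] [27. 83.] line yaw -8.13 tube [508.7  -3.3] len 81.6 skew -0.0 across -0.55 along 3.8
green [447.75003052 263.75      ] orange [455.71494884 -70.90948046  22.        ]
before: green [449.50006104 263.50003052] orange px [281.83425903 323.85083008] [281.  324.5]
```

View pics/w8.png

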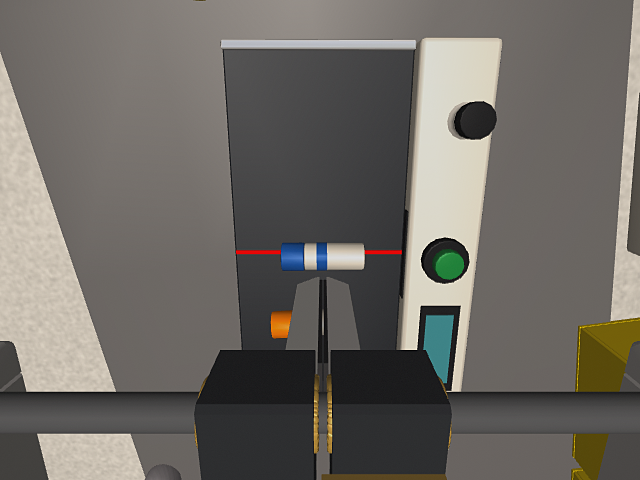

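The tube lies on the line, the button is back up, the orange tube has not moved and the arm is clear of everything.

```bash
python3 -c "from cell import manip;print(manip.sign_off())"
```

```text
the job is handed in; nothing more can be done
None
```

The job is done and handed in at about 20 s on the robot's clock. The blue tube lies on the red line, and the green button was pressed fully down and let go.

- **Tube:** I pushed its side with both fingers to roll it to the line. That left it 3 mm off and skewed by 3.3°, so I corrected it by turning the fingers diagonally against opposite ends. My last check, after the press, measured -0.55 mm across the line, 0.0° skew and 3.8 mm along it. The check before the press gave +0.23 mm and 0.2°, which agrees within measuring error.
- **Button:** The force profile showed contact at tool height 58.3 mm and a hard stop at 52.3 mm. That is the full 6 mm travel, with about 5 N of spring before the stop. The force returned to zero as I rose, and the last picture shows the button back up.
- **Other things:** The orange tube is in the same place within a pixel. The arm ended clear of everything, about 200 mm up. I did not measure the cup, bottle, model or the other bench items again afterwards, but the arm never went low near them.
- **Disagreements:** Contact with the button came about 4 mm higher than the stated heights imply. The camera triangulation put the button top at 41–43 mm, against 46 mm stated. Neither affected the result, because the press was judged by force and travel.
- **Peak force:** The highest force I read was about 20 N, at the button's stop.

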